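Set the sleep wheel of the bedside clock radio and start it

TASK

Set the bedside clock radio to play for an hour: with a fingertip roll the ribbed sleep wheel on its top, click by click, until the yellow band has clicked in at the two white pointer marks, and then press the long blue start bar right down and let it come up again. Only roll and press, with a light touch: do not lift, tip or shove the radio, and leave everything else on the cupboard where it is.

Things in the scene. Friction and masses are not known exactly. Their poses are not given: they have to be found in the camera images.
- radio: Clock radio, a loose cream box 130 (x) by 210 (y) by 65 mm high, 0.9 kg, on rubber feet. Origin: centre of its underside; z up; x points from its front (dark display) to its back (folded steel aerial), y to the left for one facing its front. On its flat top, 65 mm up: the ribbed wheel near the -y end, the long blue start bar along the front edge, a flat round speaker grille.
- wheel_top (a point): Crown (highest point) of the black ribbed rubber sleep wheel, between two white pointer marks; it stays put as the wheel turns. In the radio's frame x 0, y -72, z 74 mm. The wheel stands on edge: 52 mm diameter, 16 mm wide, axle along the radio's y, 26 mm under this point; only its top 9 mm shows above the radio's top. Its friction on a fingertip is about 1.
- sleep_wheel (a joint): Wheel angle, rad; grows as the rim's top rolls towards the radio's +x (back), 26 mm of rim per rad. Four notches, coloured band then at the pointers: 0 white (off), 0.5 green, 1.0 yellow (60 min), 1.5 red; stops 0.15 beyond the end ones. Between notches it snaps to the nearer. About 2 N along the rim turns it. Starts in the white or green notch. Bands are 8 mm long.
- bar_top (a point): Centre of the top face of the start bar, a blue bar 26 mm (x) by 90 mm (y); in the radio's frame x -40, y 25 mm, and 73 mm up when not pressed. Moves down with the bar.
- start_bar (a joint): How far the start bar is pressed down, m: 0 up, 0.005 fully down against its stop. A spring brings it back; 2 N starts it, about 6 N presses it fully down.
- comb: Wooden comb lying flat, 36 x 170 x 7 mm, long along its y, close in front of the radio. Origin: centre of its underside.
- tumbler: Steel drinking tumbler, upright, 72 mm across the rim, 100 mm high, just off the radio's -y end. Origin: centre of its foot.
- spectacle_case: Maroon spectacle case, 160 (x) x 62 x 34 mm, just off the radio's +y end. Origin: centre of its underside.
- betel_box: Steel betel box with a hinged lid and brass catch, 80 x 120 x 44 mm, behind or well to one side of the radio. Origin: centre of its underside.
- vase: Small green glass vase, 68 mm across, 125 mm high, behind or well to one side of the radio. Origin: centre of its foot.
- flashlight: Red plastic flashlight with a white toggle, lying, 175 mm long (y), 54 mm across the head, behind or well to one side of the radio. Origin: under its middle, on the surface.
There are look-alikes about, which are no part of the job. There is more than one size of the radio; the job needs the larger.

How it is judged (in metres and radians):
On the way, in this order (a step that is already met when the one before it is completed fails the run):
1. the sleep wheel has clicked into the yellow notch, with the finger off it (value of joint sleep_wheel between 0.9 and 1.1 rad and contact force between the fingers and sleep_wheel below 0.1 N), for 0.1 s.
2. then the start bar is pressed right down, the wheel still on yellow (value of joint sleep_wheel between 0.9 and 1.1 rad and value of joint start_bar above 0.004 m), for 0.05 s.
At the end, for the whole second after the job is handed in: The wheel rests in the yellow notch (within 0.1 rad of 1.0); the start bar, pressed 4 of its 5 mm after that, is up again (within 1 mm); the radio stands flat within 25 mm of its place; comb, tumbler, spectacle case, betel box, vase and flashlight are within 20 mm of theirs (value of joint sleep_wheel between 0.9 and 1.1 rad and value of joint start_bar below 0.001 m and height (world z) of radio below 0.006 m and angle between radio's own z axis and vertical below 0.06 rad and distance of radio from where it was at the start of the episode below 0.025 m and linear speed of radio below 0.02 m/s and distance of each of comb, tumbler, spectacle_case, betel_box, vase, flashlight from where it was at the start of the episode below 0.02 m); the robot touches nothing.
It fails at once if the radio is lifted or tipped (height (world z) of radio above 0.01 m or angle between radio's own z axis and vertical above 0.12 rad).
It fails at once if the radio is shoved more than 25 mm (distance of radio from where it was at the start of the episode above 0.025 m).
It fails at once if the radio or its controls are pressed or squeezed harder than 60 N (contact force between the fingers and radio above 60 N).
It fails at once if something else on the cupboard is lifted, shifted more than 20 mm or tipped over (distance of any of comb, tumbler, spectacle_case, betel_box, vase, flashlight from where it was at the start of the episode above 0.02 m or angle between any of comb, tumbler, spectacle_case, betel_box, vase, flashlight's own z axis and vertical above 0.4 rad).
It also fails if it takes over 42 s, if anything falls off the work surface, if the arm or the gripper's body presses on something with over 40 N, if the wrist force passes 120 N, or if a joint passes its speed limit or range.

ROBOT

A 6-joint arm with a two-finger parallel gripper is mounted at the origin on the work surface. World frame = base frame: x ahead of the robot, y to its left, z up, the work surface at z = 0. Lengths are in mm, angles in rad, forces in N, time in s.
With the tool pointing down it reaches from about 350 to 975 mm from the base axis. Payload 7.1 kg.
Tool frame: the origin (TCP) lies at the centre of the arm's flange, where the gripper is bolted on; the fingertips stand 182 mm ahead of it and the grasp point (between the pads) lies 163 mm ahead of it; z points along the fingers, y is the line along which they close (so a half turn about z gives the same grasp; the last joint's range is limited). The gripper opens to 88 mm and grips with 3 to 60 N. Pads are 20 mm wide; open, the fingers measure 115 mm over their backs; the gripper's body (75 mm by 178 mm) begins 61 mm behind the grasp point.
Start: joints at [1.25, 0.423, 1.63, -0, 1.089, -0.019], TCP at [185.743, 596.746, 404.675] pointing down, gripper open.
Joint ranges: [-3, 3], [-0.9, 2.11], [0.09, 2.58], [-1.31, 4.45], [0.11, 2.69], [-2.54, 2.54]. Speed limits (rad/s): [2.39, 2.39, 3.01, 3.14, 3.14, 3.14].

INTERFACE

Orientations are given as a rotation vector (axis times angle).
In Python, from workcell import readout, get_image, ctrl gives the robot as it stands.
- The arm moves only by the tool step_arm, never from a script. Its argument "targets" is a list that holds one entry, the list of rows, each a list of 7 numbers: the shift along the world's x, y, z as a fraction of full scale, then the turn, a rotation vector about the world's x, y, z as a fraction of full scale, then the opening, from 0 (shut) to 1 (fully open). In form: [[[dx, dy, dz, wx, wy, wz, claw], ...]]. A call has exactly 5 rows; each row shifts and turns the commanded pose from where the row before left it; what a row does not reach is not made up. Full scale, the value 1, is 0.05 m for a shift and 4 degrees for a turn. A row lasts 1/8 s, in which the tool goes at most 62.5 mm and 10.7 degrees, less where a joint would pass 70% of its speed; a pose out of reach is approached as far as the arm can. A call with a number of a shift or a turn outside -1 to 1 is refused whole. A call with a gripper value outside its range is refused whole. The fingers move at their own pace and stop on an object; the grip force is fixed at half the most. Time passes only in rows, so rows that do not move let the fingers close, or fill a call up. It gives the time, the measured TCP pose, the force, the opening and the grip force at its end, in the units of the state.
- readout.get_obs(): the state, without advancing time (a new reading comes with each control period).
- get_image(name): name is "scene" or "side" or "wrist"; returns a dict with "pixels" (480x640x3 uint8, red, green, blue), "intrinsics" (3x3 intrinsics, pixels), "extrinsics" (4x4, takes a point from world to camera coordinates). Camera axes: x right, y down, z forward; pixel columns grow to the right and rows downward; lengths in mm; the calibration is good to about 2 mm. A picture is of the moment at which its call begins. There is no depth.
- ctrl.close_job(): hands the job in; it is judged then, once.
The state is a dict: "t": time; "qpos": joint angles; "qvel": joint speeds; "joint_torque": joint torques, N m; "ee_pos": TCP position; "orientation": TCP orientation; "ft_force": force on the tool from outside, world axes, zero at the start; "moment": the same for the moment, N m; "width": finger opening in mm; "grasp_force": force on a finger pad.
Only numpy, scipy, OpenCV 4.12 (cv2) and the standard library are available. Lean on these libraries where they do the work, as an engineer would, in place of code of your own. Each camera call takes 0.05 s, during which the arm holds its last target. There are 200 camera calls.

## Working session

There is one attempt and no reset: what is moved stays moved. The work goes in short steps, Python scripts to look and compute and a tool call to move; the robot and the scene stay as the last step left them, time stands still between calls to the robot, and variables do not carry over. Pictures are saved under pics/ and viewed, at most 10 in all, crops included, and the job is handed in when it is done.

Besides the shell and the picture viewer there is one more tool, called after "Emit:" as a command line: name --argument value ..., lists and objects as JSON in quotes. step_arm: Moves the arm, as the interface text tells. Shift numbers are shares of 0.05 m and turn numbers shares of 4 degrees, none past 1 either way. Its arguments: {"type":"object","properties":{"targets":{"type":"array"}},"required":["targets"]}

```bash
mkdir -p pics
cat > h.py <<'E'
from workcell import readout, get_image, ctrl
import numpy as np, cv2
def snap(n,f):
    d=get_image(n); cv2.imwrite(f'pics/{f}.png',d['pixels'][:,:,::-1]); np.savez(f'pics/{f}.npz',**{k:np.array(d[k]) for k in ('pixels','intrinsics','extrinsics')}); return d
def load(f): return np.load(f'pics/{f}.npz')
def ray(d,u,v,z):
    K,E=d['intrinsics'],d['extrinsics']; R,t=E[:3,:3],E[:3,3]
    c=-R.T@t; r=R.T@np.linalg.solve(K,[u,v,1.]); return c+r*(z-c[2])/r[2]
def proj(d,p):
    q=d['intrinsics']@(d['extrinsics'][:3,:3]@np.array(p,float)+d['extrinsics'][:3,3]); return q[:2]/q[2]
E
python3 - <<'E'
from h import *
for n in('scene','side','wrist'):
    d=snap(n,n+'0'); E=d['extrinsics']; print(n,-E[:3,:3].T@E[:3,3],E[2,:3])
o=readout.get_obs(); print(o['t'],o['ee_pos'],o['orientation'],o['ft_force'],o['width'])
E
```

```text
scene [1511.74303228 -279.45883781  929.6041034 ] [-0.71593216  0.22434614 -0.66114291]
side [423.25442708 697.67910909 801.19182325] [ 0.18030937 -0.67342499 -0.71692909]
wrist [112.01143595 618.5039562  383.39386111] [ 0.26498046 -0.08389161 -0.9605975 ]
0.15 [185.67540987 596.56647902 404.07210537] [-4.72178190e-01 -3.10573120e+00  1.88935941e-03] [ 0.6778008   0.0778277  -0.71860858] 87.78376639762178
```

View pics/scene0.png

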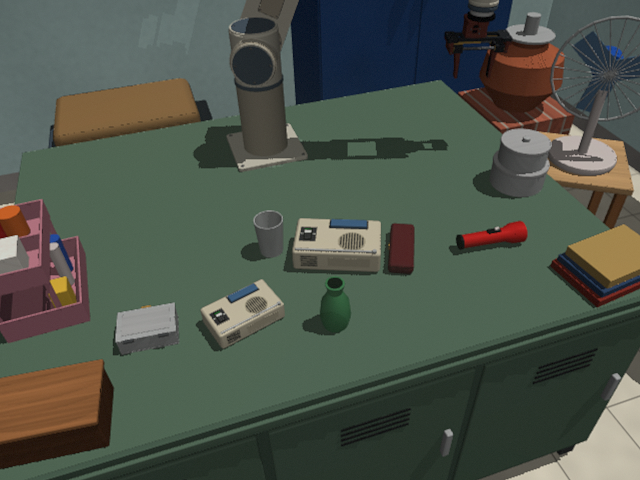

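View pics/side0.png

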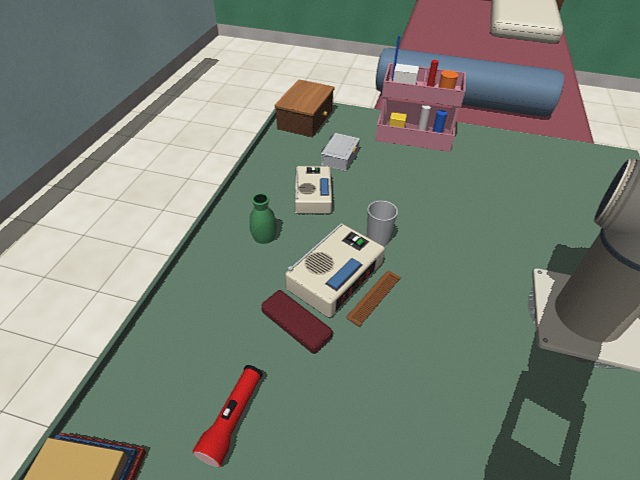

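Candidates for the radio are the one at scene (338,243) / side (335,270) and the one at scene (243,312) / side (313,190). I pick the first: it is larger, with the comb in front, the tumbler at its -y end and the spectacle case at its +y end. I'll check it in one close crop and measure it.

Run:
```python
from h import *
a=load('scene0');b=load('side0')
def blue(d,box):
    x0,y0,x1,y1=box; h=cv2.cvtColor(d['pixels'],cv2.COLOR_RGB2HSV)
    m=cv2.inRange(h,(98,90,50),(125,255,255)); k=np.zeros_like(m);k[y0:y1,x0:x1]=m[y0:y1,x0:x1]
    return k
for n,d,box in(('scene',a,(285,205,390,280)),('side',b,(285,220,390,320))):
    m=blue(d,box); c=max(cv2.findContours(m,0,2)[0],key=cv2.contourArea)[:,0,:]
    P=np.array([ray(d,u,v,73)[:2] for u,v in c],np.float32)
    print(n,cv2.contourArea(c),cv2.minAreaRect(P), cv2.boundingRect(c))
    # cream top/white
    h=cv2.cvtColor(d['pixels'],cv2.COLOR_RGB2HSV)
A=cv2.resize(a['pixels'][205:280,285:390],None,fx=5.4,fy=5.4,interpolation=2)
B=cv2.resize(b['pixels'][220:320,280:395],None,fx=3.5,fy=4,interpolation=2)
A=cv2.resize(a['pixels'][205:280,285:390],(400,286),interpolation=2);B=cv2.resize(b['pixels'][220:320,280:395],(400,348),interpolation=2)
B2=cv2.resize(b['pixels'][225:255,335:375],(400,300),interpolation=0);A2=cv2.resize(a['pixels'][220:250,293:333],(400,300),interpolation=0)
L=np.vstack([A[:286],A2]);R=np.vstack([B[:286],B2])
cv2.imwrite('pics/crop1.png',np.hstack([L,R])[:,:,::-1])
```

```text
scene 240.0 ((532.0261840820312, 85.42887878417969), (89.36090087890625, 29.466463088989258), 66.06991577148438) (330, 219, 37, 9)
side 382.5 ((527.4468383789062, 94.47738647460938), (91.38678741455078, 26.602136611938477), 66.81596374511719) (327, 258, 34, 31)
```

View pics/crop1.png

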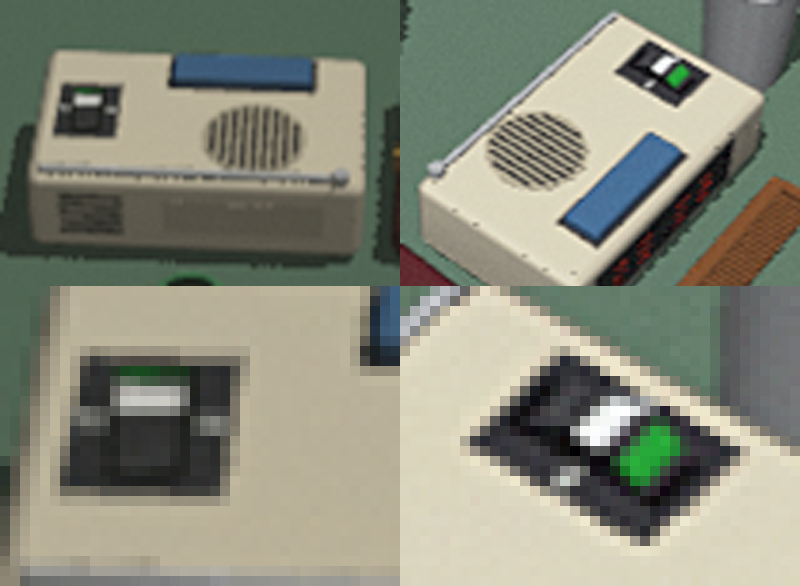

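The crop confirms the radio: the wheel is at scene (309,233) / side (356,240), the bar is blue and the comb is in front. White sits at the pointers, with green just ahead of it on the front side. So the wheel is at 0 and needs two clicks towards +x. I'll move over it and look with the wrist camera.

Emit:
step_arm --targets '[[[0.42,-0.8,0,0,0,-0.1,0],[0.42,-0.8,0,0,0,-0.1,0],[0.42,-0.8,0,0,0,-0.1,0],[0.42,-0.8,0,0,0,-0.1,0],[0.42,-0.8,0,0,0,-0.1,0]]]'

```text
t: 0.78
ee_pos: [291.2, 395.3, 404.6]
orientation: [0.526, 3.097, -0.0]
ft_force: [1.2, 0.2, -0.0]
width: 41.1
grasp_force: 0.0
```

Emit:
step_arm --targets '[[[0.42,-0.8,0,0,0,-0.1,0],[0.42,-0.8,0,0,0,-0.1,0],[0.42,-0.8,0,0,0,-0.1,0],[0.42,-0.8,0,0,0,-0.1,0],[0.42,-0.8,0,0,0,-0.1,0]]]'

```text
t: 1.4
ee_pos: [396.1, 195.4, 404.7]
orientation: [0.58, 3.087, 0.0]
ft_force: [0.8, 0.2, 0.3]
width: 0.7
grasp_force: 0.0
```

Emit:
step_arm --targets '[[[0.42,-0.8,0,0,0,-0.1,0],[0.42,-0.8,0,0,0,-0.1,0],[0.42,-0.8,0,0,0,-0.1,0],[0.42,-0.8,-0.4,0,0,-0.1,0],[0.42,-0.8,-0.4,0,0,-0.1,0]]]'

```text
t: 2.02
ee_pos: [501.3, -4.7, 364.4]
orientation: [0.635, 3.076, 0.0]
ft_force: [-0.4, 0.2, -0.3]
width: 0.4
grasp_force: 0.0
```

Run:
```python
from h import *
from scipy.spatial.transform import Rotation as Ro
d=snap('wrist','w1'); o=readout.get_obs(); print(o['t'],o['ee_pos'],o['orientation'],o['ft_force'],o['width'])
print(Ro.from_rotvec(o['orientation']).as_matrix())
print(proj(d,(527,-15,74)),proj(load('scene0'),(527,-15,74)),proj(load('side0'),(527,-15,74)))
```

```text
2.075 [502.65353045  -7.82450901 362.15167649] [-6.36620966e-01 -3.07635897e+00  2.62945585e-03] [ 1.95102314 -1.86036928 -1.93734214] 0.6614782213372513
[[-9.17869114e-01  3.96883027e-01 -3.90145921e-04]
 [ 3.96883114e-01  9.17867714e-01 -1.62872180e-03]
 [-2.88309695e-04 -1.64979577e-03 -9.99998598e-01]]
[315.00539487 273.93442143] [308.45023857 230.43530602] [355.45455315 237.71597716]
```

View pics/w1.png

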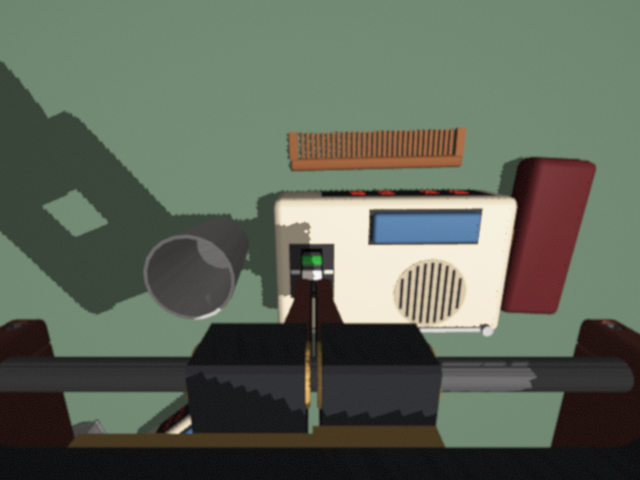

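The wrist view shows the wheel at (312,266), with white at the pointer marks (row 272) and green in front of it. The blue bar is at (425,227). Now I'll refine the positions.

Run:
```python
from h import *
d=load('w1'); px=d['pixels']; h=cv2.cvtColor(px,cv2.COLOR_RGB2HSV)
m=cv2.inRange(h,(98,90,50),(125,255,255)); m[:195]=0;m[255:]=0;m[:,:350]=0;m[:,500:]=0
c=max(cv2.findContours(m,0,2)[0],key=cv2.contourArea)[:,0,:]
print(cv2.boundingRect(c))
r=cv2.minAreaRect(np.array([ray(d,u,v,73)[:2] for u,v in c],np.float32));print(r)
# dark surround of wheel at z=65 and cream outline
w=((h[:,:,1]<45)&(h[:,:,2]>110)).astype(np.uint8); w[:240]=0;w[285:]=0;w[:,:288]=0;w[:,340:]=0
n,l,s,ce=cv2.connectedComponentsWithStats(w)
for i in range(1,n): print(s[i],ce[i],ray(d,*ce[i],66)[:2])
g=cv2.inRange(h,(50,150,60),(75,255,255));g[:240]=0;g[285:]=0;g[:,:288]=0;g[:,340:]=0
v,u=np.nonzero(g);print('green',u.mean(),v.mean(),ray(d,u.mean(),v.mean(),72)[:2])
y=np.radians(r[2] if r[1][0]>r[1][1] else r[2]-90); Y=np.array([np.cos(y),np.sin(y)]);X=np.array([Y[1],-Y[0]]);c0=np.array(r[0])
print('yaw',np.degrees(y)-90,'wheel',c0+40*X-97*Y,'centre',c0+40*X-25*Y)
for z in (74,): print(proj(d,[*(c0+40*X-97*Y),74]))
cv2.imwrite('pics/crop2.png',cv2.resize(px[235:305,280:345],(650,600),interpolation=0)[:,:,::-1])
print(-d['extrinsics'][:3,:3].T@d['extrinsics'][:3,3])
```

```text
(372, 212, 108, 31)
((525.4284057617188, 85.6275634765625), (88.5950927734375, 25.632814407348633), 66.7145004272461)
[303 240  37  45 597] [326.25795645 263.40201005] [524.66431348  -3.15178367]
[288 252   1   1   1] [288. 252.] [501.72764946 -29.78491563]
[288 258   1   1   1] [288. 258.] [506.75187428 -32.07364451]
[289 271   1   1   1] [289. 271.] [518.17321107 -36.3007067 ]
[292 271   7   2  14] [295.  271.5] [520.71200211 -31.5993624 ]
[289 273   1   1   1] [289. 273.] [519.899763   -37.08547501]
green 311.62025316455697 259.5379746835443 [514.40415373 -12.75880315]
yaw -23.285499572753906 wheel [523.82489825 -19.28396479] centre [552.2874378   46.85138009]
[308.99956518 272.6093397 ]
[430.44317282  24.80861958 343.71668937]
```

View pics/crop2.png

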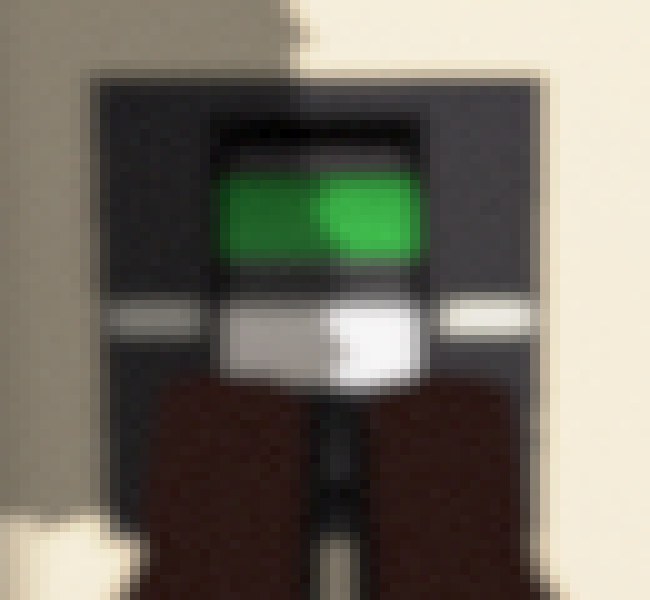

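Emit:
step_arm --targets '[[[0.122,-0.076,-0.6,0,0,0,0],[0.122,-0.076,-0.6,0,0,0,0],[0.122,-0.076,-0.6,0,0,0,0],[0,0,0,0,0,0,0],[0,0,0,0,0,0,0]]]'

```text
t: 2.7
ee_pos: [519.1, -14.6, 275.3]
orientation: [0.634, 3.077, 0.0]
ft_force: [0.6, 0.3, 0.3]
width: 0.3
grasp_force: 0.0
```

Run:
```python
from h import *
d=load('w1'); print(ray(d,312.1,272,66),ray(d,312,272,74))
d=snap('wrist','w2');s=snap('side','s2'); o=readout.get_obs(); print(o['t'],o['ee_pos'],o['ft_force'])
A=cv2.resize(d['pixels'][160:400,180:500],(400,300),interpolation=2)
B=cv2.resize(s['pixels'][180:300,280:440],(400,300),interpolation=2)
cv2.imwrite('pics/crop3.png',np.hstack([A,B])[:,:,::-1])
```

```text
[527.15418302 -17.82964607  66.        ] [524.33416034 -16.68070106  74.        ]
2.8 [519.29749466 -14.51417938 275.90378338] [-0.22072087  0.82684596 -0.01883133]
```

View pics/crop3.png

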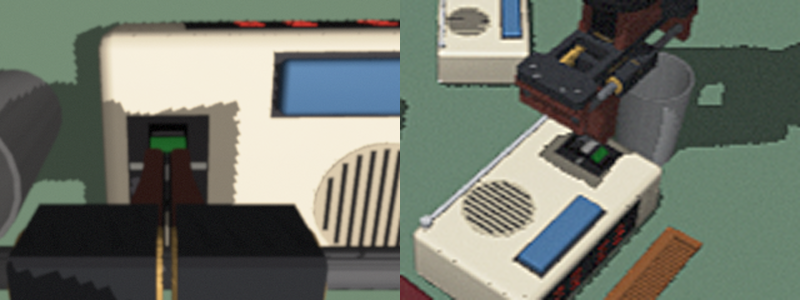

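The tip is centred over the wheel, about 7 mm towards the front. I'll lower it gently.

Emit:
step_arm --targets '[[[0.02,-0.01,-0.14,0,0,0,0],[0,0,-0.1,0,0,0,0],[0,0,-0.08,0,0,0,0],[0,0,-0.03,0,0,0,0],[0,0,-0.01,0,0,0,0]]]'

```text
t: 3.42
ee_pos: [520.1, -15.2, 256.5]
orientation: [-0.634, -3.077, 0.0]
ft_force: [0.3, 0.7, -0.7]
width: 0.6
grasp_force: 0.0
```

Emit:
step_arm --targets '[[[0,0,-0.01,0,0,0,0],[0,0,-0.01,0,0,0,0],[0,0,-0.01,0,0,0,0],[0,0,0,0,0,0,0],[0,0,0,0,0,0,0]]]'

```text
t: 4.05
ee_pos: [520.5, -15.3, 256.0]
orientation: [0.634, 3.075, 0.0]
ft_force: [-1.6, -1.0, 8.4]
width: 0.4
grasp_force: 4.0
```

Contact is at about 8 N. I'll roll one notch, about 13 mm towards the back, then lift.

Emit:
step_arm --targets '[[[0.06,-0.026,0,0,0,0,0],[0.06,-0.026,0,0,0,0,0],[0.06,-0.026,0,0,0,0,0],[0.06,-0.026,0,0,0,0,0],[0,0,0,0,0,0,0]]]'

```text
t: 4.68
ee_pos: [532.7, -20.5, 256.1]
orientation: [0.634, 3.075, 0.0]
ft_force: [-0.8, -1.0, 7.7]
width: 0.5
grasp_force: 4.1
```

Emit:
step_arm --targets '[[[0,0,0.1,0,0,0,0],[0,0,0.4,0,0,0,0],[-0.12,0.052,0.4,0,0,0,0],[-0.14,0.06,0,0,0,0,0],[0,0,0,0,0,0,0]]]'

```text
t: 5.3
ee_pos: [518.2, -14.5, 299.6]
orientation: [-0.633, -3.076, 0.0]
ft_force: [0.0, 0.7, 0.1]
width: 0.4
grasp_force: 0.0
```

```bash
cat > look.py <<'E'
from h import *; import sys
k=sys.argv[1]
d=snap('wrist','w'+k);s=snap('side','s'+k); o=readout.get_obs(); print(o['t'],o['ee_pos'],o['ft_force'])
A=cv2.resize(d['pixels'][160:400,180:500],(400,300),interpolation=2)
B=cv2.resize(s['pixels'][200:275,310:410],(400,300),interpolation=2)
cv2.imwrite(f'pics/crop{k}.png',np.hstack([A,B])[:,:,::-1])
E
python3 look.py 4
```

```text
5.4 [518.76324412 -14.69064158 299.46436494] [ 0.89978643 -0.06744529  0.29542679]
```

View pics/crop4.png

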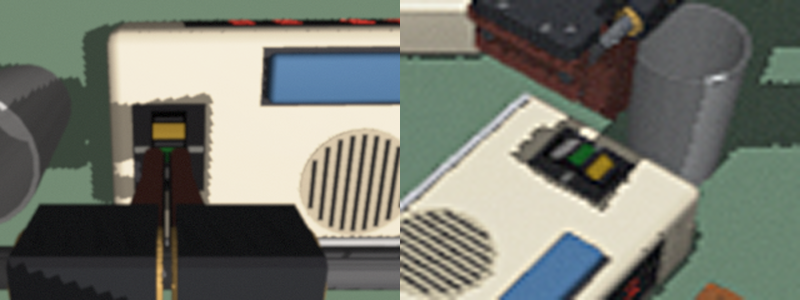

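The picture shows green now at the pointers and yellow next in front (wrist crop (168,130)). I'll do the same roll again.

Emit:
step_arm --targets '[[[0.02,-0.008,-0.4,0,0,0,0],[0,0,-0.35,0,0,0,0],[0,0,-0.12,0,0,0,0],[0,0,-0.02,0,0,0,0],[0,0,-0.01,0,0,0,0]]]'

```text
t: 6.02
ee_pos: [520.4, -15.5, 255.9]
orientation: [0.634, 3.077, -0.001]
ft_force: [-3.4, -2.5, 14.3]
width: 0.5
grasp_force: 6.9
```

Emit:
step_arm --targets '[[[0,0,0,0,0,0,0],[0.06,-0.026,0,0,0,0,0],[0.06,-0.026,0,0,0,0,0],[0.06,-0.026,0,0,0,0,0],[0.06,-0.026,0,0,0,0,0]]]'

```text
t: 6.65
ee_pos: [532.5, -20.7, 256.0]
orientation: [0.634, 3.076, -0.001]
ft_force: [-2.7, -1.4, 10.9]
width: 0.4
grasp_force: 5.7
```

Emit:
step_arm --targets '[[[0,0,0,0,0,0,0],[0,0,0.1,0,0,0,0],[0,0,0.4,0,0,0,0],[-0.26,0.112,0.4,0,0,0,0],[0,0,0,0,0,0,0]]]'

```text
t: 7.28
ee_pos: [519.0, -14.6, 301.1]
orientation: [0.633, 3.075, 0.0]
ft_force: [-0.9, 0.2, 0.1]
width: 0.4
grasp_force: 0.0
```

```bash
python3 look.py 5
```

```text
7.375 [519.21285752 -14.75207956 299.93995925] [-0.26202647 -0.14641306 -0.12599663]
```

View pics/crop5.png

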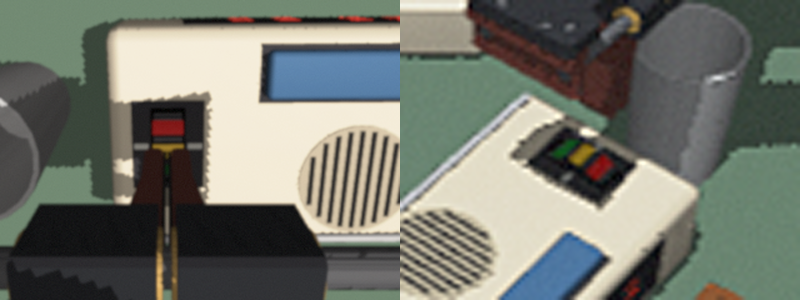

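Yellow is now at the pointers, with red in front of it and the finger off the wheel. Next is the start bar.

Emit:
step_arm --targets '[[[0.04,0.5,0,0,0,0,0],[0.06,0.77,0,0,0,0,0],[0.06,0.77,-0.1,0,0,0,0],[0,0,-0.4,0,0,0,0],[0,0,-0.3,0,0,0,0]]]'

```text
t: 8.0
ee_pos: [527.0, 87.5, 258.5]
orientation: [-0.633, -3.076, 0.001]
ft_force: [0.1, 0.0, 1.2]
width: 0.1
grasp_force: 0.0
```

```bash
python3 look.py 6
python3 - <<'E'
from h import *
d=load('w6');h=cv2.cvtColor(d['pixels'],cv2.COLOR_RGB2HSV)
m=cv2.inRange(h,(98,90,50),(125,255,255))
c=max(cv2.findContours(m,0,2)[0],key=cv2.contourArea)[:,0,:]
P=np.array([ray(d,u,v,73)[:2] for u,v in c],np.float32); print(cv2.boundingRect(c),cv2.minAreaRect(P))
E
```

```text
8.1 [526.39876914  86.87021231 257.92350151] [-0.03623819  0.43468555  0.72766746]
(232, 271, 165, 46) ((525.1025390625, 87.75040435791016), (88.13934326171875, 26.31614875793457), 66.82027435302734)
```

View pics/crop6.png

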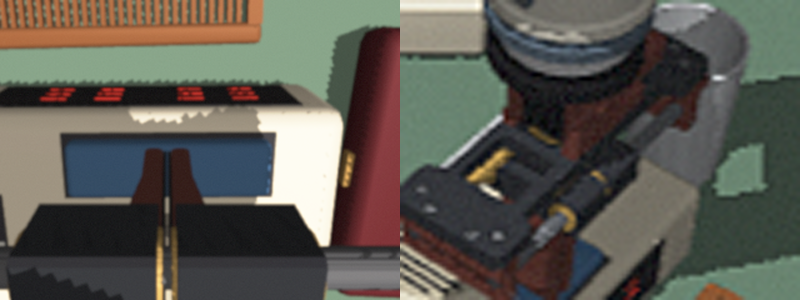

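The tip is over the bar, whose centre I measure at (525,88), so a 1–2 mm correction is enough. Now I press.

Emit:
step_arm --targets '[[[-0.03,0.01,-0.04,0,0,0,0],[0,0,-0.04,0,0,0,0],[0,0,-0.04,0,0,0,0],[0,0,-0.04,0,0,0,0],[0,0,-0.03,0,0,0,0]]]'

```text
t: 8.72
ee_pos: [525.7, 87.6, 251.0]
orientation: [0.634, 3.076, 0.0]
ft_force: [-0.0, -2.6, 5.0]
width: 0.2
grasp_force: 2.5
```

Emit:
step_arm --targets '[[[0,0,-0.02,0,0,0,0],[0,0,-0.02,0,0,0,0],[0,0,0,0,0,0,0],[0,0,0,0,0,0,0],[0,0,0,0,0,0,0]]]'

```text
t: 9.35
ee_pos: [525.8, 87.6, 250.1]
orientation: [0.634, 3.076, 0.0]
ft_force: [-4.4, -3.4, 19.3]
width: 0.9
grasp_force: 9.3
```

The force jumped to 19 N, so the bar is hard on its stop. I'll release and retreat.

Emit:
step_arm --targets '[[[0,0,0.1,0,0,0,0],[0,0,0.3,0,0,0,0],[0,0,0.6,0,0,0,0],[-0.2,0,1,0,0,0,0],[-0.2,0,1,0,0,0,0]]]'

```text
t: 9.98
ee_pos: [505.0, 87.9, 400.2]
orientation: [-0.634, -3.076, -0.0]
ft_force: [1.0, -0.7, 0.9]
width: 0.6
grasp_force: 0.0
```

Emit:
step_arm --targets '[[[-0.6,0.9,0,0,0,0,0],[-0.6,0.9,0,0,0,0,0],[-0.6,0.9,0,0,0,0,0],[0,0.5,0,0,0,0,0],[0,0,0,0,0,0,0]]]'

```text
t: 10.6
ee_pos: [415.1, 249.1, 399.2]
orientation: [0.63, 3.077, 0.001]
ft_force: [0.2, -1.1, 0.7]
width: 0.9
grasp_force: 0.0
```

Run:
```python
from h import *
s=snap('side','s7');a=snap('scene','a7'); o=readout.get_obs(); print(o['t'],o['ee_pos'],o['ft_force'])
A=cv2.resize(a['pixels'][190:290,240:420],(400,300),interpolation=2)
B=cv2.resize(s['pixels'][180:330,260:420],(400,300),interpolation=2)
cv2.imwrite('pics/crop7.png',np.hstack([A,B])[:,:,::-1])
```

```text
10.7 [415.35001935 247.53673752 398.78770427] [-0.00230298 -0.06444942 -0.50166928]
```

View pics/crop7.png

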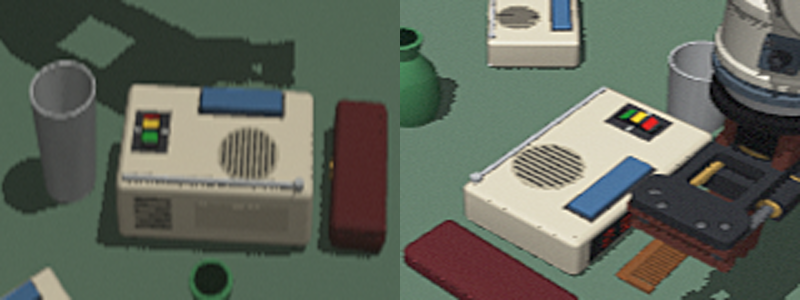

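The final views show yellow at the pointers (scene crop (150,122), side crop (635,118)), the bar up, the radio and its neighbours in place, and the arm clear.

```bash
python3 -c "
from h import *
print(ctrl.close_job())"
```

```text
the job is handed in; nothing more can be done
None
```

I rolled the sleep wheel two clicks to yellow, pressed the start bar down to its stop and let it come up again, and handed the job in; the final pictures show nothing else out of place, but the hand-in returned no verdict.

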